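# Close and bolt the sticking propagator cover

## Robot

A 6-joint arm with a two-finger parallel gripper is mounted at the origin on the work surface. World frame = base frame: x ahead of the robot, y to its left, z up, the work surface at z = 0. Lengths are in m, angles in degrees, forces in N, time in s.
With the tool pointing down it reaches from about 0.425 to 1.125 m from the base axis. Payload 14.9 kg.
Tool frame: the origin (TCP) lies on the centre line of the jaws, within the pads' length; the fingertips stand 17 mm ahead of it and the grasp point (between the pads) lies 2 mm behind it (manip.tips_ahead is the distance from the TCP to the fingertips, in m); z points along the fingers, y is the line along which they close (so a half turn about z gives the same grasp; the last joint's range is limited). The gripper opens to 91 mm and grips with 3 to 60 N. Pads are 32 mm wide; open, the fingers measure 118 mm over their backs; the gripper's body (76 mm by 178 mm) begins 60 mm behind the grasp point.
Start: joints at [-67.454, 21.709, 99.362, -0, 58.929, -1.908], TCP at [0.29, -0.637, 0.231] pointing down, gripper open.
Joint ranges: [-158.91, 158.91], [-42.39, 125.64], [0.06, 152.35], [-60.88, 240.88], [17.5, 164.5], [-176.32, 176.32]. Speed limits (degrees/s): [108.29, 108.29, 136.94, 180, 180, 180].

## Interface

Orientations are given as a 3x3 rotation matrix whose columns are the frame's x, y, z axes.
In Python, from station import manip gives the robot as it stands. The module is installed in compiled form; this text tells all that it offers.
- The arm moves only by the shell command python3 -m handwheel 'ROWS'. ROWS is JSON, a list of rows, each an object of numbers: "rx", "ry", "rz": the turn, a rotation vector about the tool's x, y, z in rad; "tx", "ty", "tz": the shift along the tool's x, y, z in m; "hand": the finger opening in m, from 0 to 0.0912. A call has exactly 8 rows; each row is the pose to reach, as a shift and turn from the pose commanded when the call began, along the tool's axes at that moment; what a row does not reach only later rows make up. A row lasts 1/8 s, in which the tool goes at most 62.5 mm and 10.7 degrees, less where a joint would pass 70% of its speed; a pose out of reach is approached as far as the arm can. A call with a gripper value outside its range is refused whole. The fingers move at their own pace and stop on an object; the grip force is fixed at half the most. Time passes only in rows, so rows that repeat a pose let the fingers close, or fill a call up. It gives the time, the measured TCP pose, the force, the opening and the grip force at its end, in the units of the state.
- manip.state(): the state, without advancing time (a new reading comes with each control period).
- manip.grab_frame(name): name is "scene" or "side" or "wrist"; returns the picture (384x512x3 uint8, blue, green, red); there is no depth.
- manip.camera_info(name): a dict with "mtx" (3x3 intrinsics, pixels), "dist" ([k1, k2, p1, p2, k3] as OpenCV has them; the pictures are not rectified), "world_to_cam" (4x4, takes a point from world to camera coordinates). Camera axes: x right, y up, looking along -z (the intrinsics and any distortion apply to the point x, -y, -z); pixel columns grow to the right and rows downward; lengths in m; the calibration is good to about 2 mm. A picture is of the moment at which its call begins: read the wrist's pose just before it. camera_info takes no time and is no camera call; for the wrist camera it gives the pose at the moment of the call.
- manip.job_done(): hands the job in; it is judged then, once.
The state is a dict: "time": time; "joints": joint angles; "dq": joint speeds; "effort": joint torques, N m; "ee_pos": TCP position; "tool_rot": TCP orientation; "force": force on the tool from outside, world axes, zero at the start; "wrist_torque": the same for the moment, N m; "opening": finger opening in m; "grasp_force": force on a finger pad.
Only numpy, scipy, OpenCV 4.12 (cv2) and the standard library are available. Lean on these libraries where they do the work, as an engineer would, in place of code of your own. Each camera call takes 0.05 s, during which the arm holds its last target. There are 200 camera calls.

## Task

Slide the white cover of the propagator fully home against its far stop, with both ends flush, then push the steel bolt all the way in behind it. The cover sticks and racks in its gritty side guides, so work it along gently with short pushes at its two end knobs in turn, change ends as soon as it binds, and never force it; leave the cup, tablet and bottle alone.

Things in the scene. Friction and masses are not known exactly. Their poses are not given: they have to be found in the camera images.
- tray: fixed black propagator tray, 240 mm (x) by 340 mm (y); origin under its centre, on the table; x runs along the track to the far stop, y left, z up. The cover runs on ledges 70 mm up until its front edge meets the stop at x = +105 mm; it starts 72 to 89 mm short. Near half decked, far half an open window over brown plugs. Bolt bracket on the left: x -23 to 11, y 171 to 215, 86 mm high
- lamp_bar (a point): centre of the top of the fixed aluminium lamp bar over the tray's middle line: 60 mm wide (tray y -30 to +30), 104 to 122 mm up, over the whole 240 mm length. It keeps tools from the middle of the cover; lift the tool over it to change ends
- guide_left: fixed grey guide along the cover's left end: a wall with a lip over the cover's edge, 210 mm long, lip's inner edge 127 to 129 mm from the tray's middle, top 86 mm up. Origin on the tray's middle line, 70 mm up. The walls are set differently each time, so the cover's sideways play, some 2 to 6 mm in all, and how far an end goes before it binds are found only by feel
- guide_right: the same guide mirrored at the right (tray -y). Over 20 N of the cover on a guide, or 22 N (its weight of 4 to 6 N included) on the tray and stop, is forcing it: that is a steady push of some 13 N at a knob while it is bound, or about 8 N against the stop. Meet the stop at 20 mm/s or less
- cover: loose white cover, 102 mm along x, 280 mm across, 0.36 to 0.6 kg, captive under the lips; origin at the centre of its underside, axes as the tray's; home at tray x = 54 mm. Plate top 8 mm up, a rib 8 mm thick, 28 mm high on the near edge (y -120 to +120). Pushed at one end (2 to 6 N) it turns until it binds, force climbing steeply; then push the other end: 5 to 13 N frees it
- knob_left (a point): centre of the top of the cover's left knob: upright white cylinder, 18 mm in diameter, 7 to 45 mm above the cover's underside (top 115 mm above the table), at cover x = 0, y = +105 mm. Push it to tray +x
- knob_right (a point): the same for the right knob, at cover x = 0, y = -105 mm
- bolt (a joint): travel of the steel bolt, m: 0 to 0.006 (drawn back) at the start, 0.035 fully in; slides to tray -y with about 3 N friction, stays where left. Its flat rod, 12 mm wide, centred at tray x = -6 mm, 88 to 98 mm up, goes behind the left end of the cover's rib with 3 mm to spare, so only when the cover is home
- bolt_knob (a point): centre of the top of the bolt's knob: an upright steel cylinder 16 mm in diameter from 98 to 130 mm above the table, at tray x = -6 mm, y = 190 mm minus the bolt's travel
- cup: small white cup, 70 mm across, 45 mm high, origin under its centre; a bystander just beyond the tray's far edge
- tablet: black tablet, 170 by 245 by 9 mm, flat on the table along the tray's right side; origin under its centre; a bystander
- bottle: white bottle, 64 mm across, 150 mm high, origin under its centre; a bystander to the left of the tray

How it is judged (in metres and radians):
On the way, in this order (a step that is already met when the one before it is completed fails the run):
1. the cover is home at both ends (x of each of knob_left, knob_right in the frame of tray above 0.05 m), for 0.2 s.
2. the bolt is fully in (value of joint bolt above 0.03 m), for 0.2 s.
At the end, for the whole second after the job is handed in: both ends of the cover are within 4 mm of fully home against the far stop, the bolt is in to within 5 mm of its full 35 mm travel, and the cover is at rest (all of step 1 and value of joint bolt above 0.03 m and linear speed of cover below 0.02 m/s); the robot touches nothing.
It fails at once if the cover is forced: more than 20 N on a guide, or more than 22 N (its weight included) on the tray with its stop (contact force between cover and guide_left above 20 N or contact force between cover and guide_right above 20 N or contact force between cover and tray above 22 N).
It fails at once if a bystander is moved more than 20 mm (distance of any of cup, tablet, bottle from where it was at the start of the episode above 0.02 m).
It also fails if it takes over 72 s, if anything falls off the work surface, if the arm or the gripper's body presses on something with over 40 N, if the wrist force passes 120 N, or if a joint passes its speed limit or range.

## Working session

There is one attempt and no reset: what is moved stays moved. The work goes in short steps, Python scripts to look and compute and a shell command to move; the robot and the scene stay as the last step left them, time stands still between calls to the robot, and variables do not carry over. Pictures are saved under pics/ and viewed, at most 10 in all, crops included, and the job is handed in when it is done.

```bash
mkdir -p pics
python3 - <<'E'
from station import manip
import cv2
s=manip.state(); print(s['time'],s['ee_pos'],s['tool_rot'],s['opening'],s['force'])
for n in ('scene','side'):
    cv2.imwrite(f'pics/{n}0.png',manip.grab_frame(n)); c=manip.camera_info(n); print(n,c)
E
```

```text
0.0 [ 0.28961858 -0.63687976  0.23030531] [[ 9.10277691e-01  4.13998004e-01 -4.22569867e-04]
 [ 4.13998219e-01 -9.10277175e-01  9.68744551e-04]
 [ 1.64026057e-05 -1.05676973e-03 -9.99999441e-01]] 0.09133092779380743 [0.22064696 0.10228095 0.59293714]
scene {'mtx': array([[469.58406984,   0.        , 262.47951879],
       [  0.        , 469.58406984, 198.54887098],
       [  0.        ,   0.        ,   1.        ]]), 'dist': array([-0.01369656,  0.        ,  0.        ,  0.        ,  0.        ]), 'world_to_cam': array([[-2.56364011e-01,  9.66580266e-01, -2.89223142e-04,
         9.89879342e-02],
       [-5.24810868e-01, -1.38943173e-01,  8.39802565e-01,
         2.40370474e-01],
       [ 8.11696401e-01,  2.15446941e-01,  5.42891857e-01,
        -1.79698592e+00],
       [ 0.00000000e+00,  0.00000000e+00,  0.00000000e+00,
         1.00000000e+00]])}
side {'mtx': array([[390.85665475,   0.        , 256.64453772],
       [  0.        , 390.85665475, 189.71439798],
       [  0.        ,   0.        ,   1.        ]]), 'dist': array([0.03235734, 0.        , 0.        , 0.        , 0.        ]), 'world_to_cam': array([[-0.9419485 , -0.33523028,  0.01880651,  0.60954226],
       [ 0.21210394, -0.55069094,  0.80731122, -0.19056706],
       [-0.26027859,  0.76443453,  0.58982617, -1.02765421],
       [ 0.        ,  0.        ,  0.        ,  1.        ]])}
```

View pics/scene0.png

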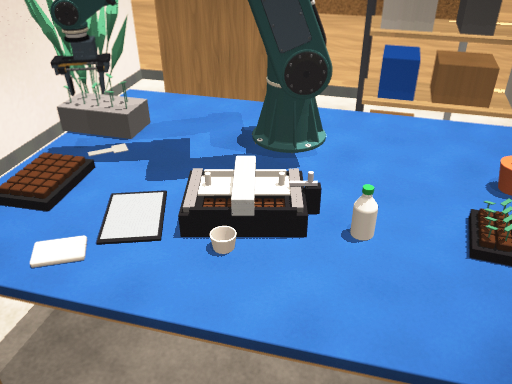

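View pics/side0.png

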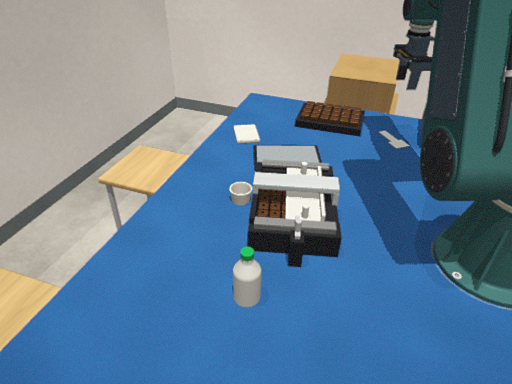

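The scene view shows the tray in the centre with the cover at its near half: right knob about (208,180), left knob (282,181), bolt knob (310,176), tray corners about (182,232) and (306,235). The side view shows the same from the left. I'll enlarge both.

Run:
```python
import cv2,numpy as np
a=cv2.imread('pics/scene0.png')[145:255,170:330]; b=cv2.imread('pics/side0.png')[140:270,235:355]
a=cv2.resize(a,None,fx=5,fy=5,interpolation=cv2.INTER_CUBIC); b=cv2.resize(b,None,fx=4.6,fy=4.6,interpolation=cv2.INTER_CUBIC)
cv2.imwrite('pics/sc.png',a); cv2.imwrite('pics/sd.png',b)
```

```text
(no output)
```

View pics/sc.png

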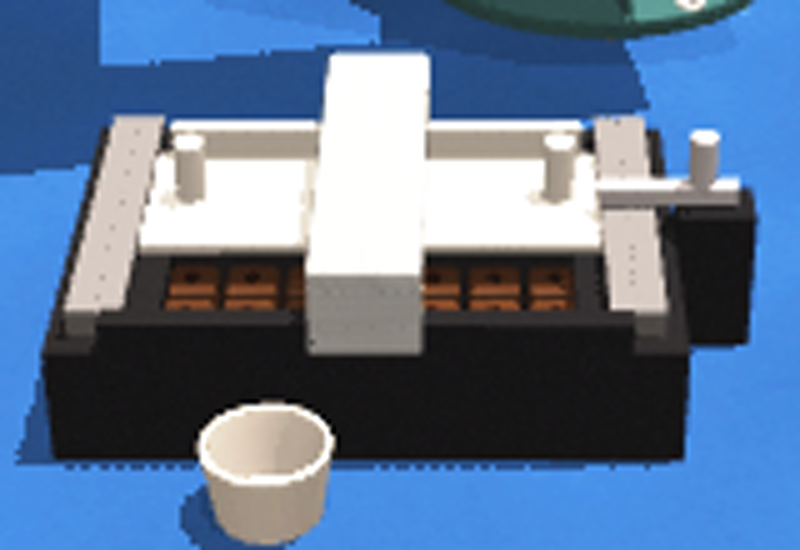

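View pics/sd.png

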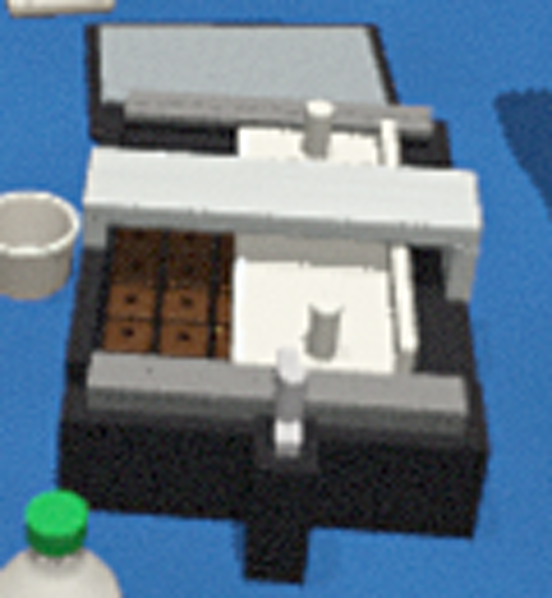

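The crops resolve the lamp bar corners, tray foot corners and knob tops. Next is a joint fit with both cameras.

```bash
cat > h.py <<'E'
import numpy as np,cv2
from station import manip
def proj(n,P):
    c=manip.camera_info(n); P=np.atleast_2d(P); W=c['world_to_cam']
    q=P@W[:3,:3].T+W[:3,3]; q=q*[1,-1,-1]
    return cv2.projectPoints(q.reshape(-1,1,3),np.zeros(3),np.zeros(3),c['mtx'],c['dist'])[0].reshape(-1,2)
E
python3 - <<'E'
from h import *
from scipy.optimize import least_squares
S=lambda u,v:(u/5+170-.4,v/5+145-.4); D=lambda u,v:(u/4.6+235-.4,v/4.6+140-.4)
L=.12
obs=[('scene',S(330,55),(-L,-.03,.122)),('scene',S(428,57),(-L,.03,.122)),('scene',S(422,275),(L,.03,.122)),('scene',S(308,272),(L,-.03,.122)),
('scene',S(55,458),(L,-.17,0)),('scene',S(683,460),(L,.17,0)),
('side',D(93,150),(L,-.03,.122)),('side',D(85,210),(L,.03,.122)),('side',D(478,220),(-L,.03,.122)),('side',D(476,172),(-L,-.03,.122)),
('scene',S(190,143),'r'),('scene',S(560,142),'l'),('scene',S(705,137),'b'),('side',D(320,108),'r'),('side',D(290,357),'b')]
def pts(p):
    x,y,a,xr,xl,cy,b=p; out=[]
    for n,uv,P in obs:
        if P=='r':P=(xr,cy-.105,.115)
        if P=='l':P=(xl,cy+.105,.115)
        if P=='b':P=(-.006,.19-b,.130)
        c,s=np.cos(a),np.sin(a); out.append((x+c*P[0]-s*P[1],y+s*P[0]+c*P[1],P[2]))
    return out
def res(p):
    return np.concatenate([proj(n,q)[0]-uv for (n,uv,_),q in zip(obs,pts(p))])
r=least_squares(res,[.7,0,0,-.03,-.03,0,0],loss='soft_l1')
print(r.x.round(4),'yaw',np.degrees(r.x[2]));print(res(r.x).reshape(-1,2).round(2).tolist())
print(np.array(pts(r.x))[-5:].round(4))
E
```

```text
[ 5.361e-01 -1.250e-02  2.558e-01 -2.530e-02 -2.760e-02  4.000e-04
  8.800e-03] yaw 14.658248845000605
[[-0.01, -0.14], [0.53, -0.51], [0.27, -0.27], [-0.46, 0.29], [-0.13, 1.01], [0.54, 0.85], [-0.22, -1.07], [-0.42, -2.3], [1.25, 1.19], [-0.1, -0.6], [-0.13, 0.09], [0.35, -0.02], [-0.86, 0.2], [0.09, -0.45], [0.65, 1.91]]
[[ 0.5381 -0.1201  0.115 ]
 [ 0.4827  0.0825  0.115 ]
 [ 0.4845  0.1613  0.13  ]
 [ 0.5381 -0.1201  0.115 ]
 [ 0.4845  0.1613  0.13  ]]
```

```bash
cat >> h.py <<'E'
T=np.array([.5361,-.0125]); A=.2558; R=np.array([[np.cos(A),-np.sin(A)],[np.sin(A),np.cos(A)]])
def tray(p): return np.r_[R.T@(np.asarray(p)[:2]-T),p[2]]
def world(t): return np.r_[R@np.array(t[:2])+T,t[2]]
E
python3 - <<'E'
from h import *
from scipy.spatial.transform import Rotation as Ro
s=manip.state(); M=s['tool_rot']; p=s['ee_pos']
g=np.column_stack([[np.cos(A),np.sin(A),0],[np.sin(A),-np.cos(A),0],[0,0,-1]])
print(Ro.from_matrix(M.T@g).as_rotvec().round(4),(M.T@(world((-.062,-.105,.152))-p)).round(4))
E
```

```text
[-0.001   0.      0.1709] [ 0.4039 -0.3734  0.0787]
```

```bash
python3 -m handwheel '[{"rz":0.0855,"tx":0.04,"ty":-0.037,"tz":0,"hand":0},{"rz":0.171,"tx":0.08,"ty":-0.074,"tz":0,"hand":0},{"rz":0.171,"tx":0.122,"ty":-0.113,"tz":0,"hand":0},{"rz":0.171,"tx":0.165,"ty":-0.152,"tz":0.01,"hand":0},{"rz":0.171,"tx":0.207,"ty":-0.191,"tz":0.02,"hand":0},{"rz":0.171,"tx":0.249,"ty":-0.23,"tz":0.03,"hand":0},{"rz":0.171,"tx":0.291,"ty":-0.269,"tz":0.04,"hand":0},{"rz":0.171,"tx":0.333,"ty":-0.308,"tz":0.05,"hand":0}]'
python3 - <<'E'
from h import *
s=manip.state(); M=s['tool_rot']; p=s['ee_pos']
print(M.round(4),(M.T@(world((-.062,-.105,.152))-p)).round(4),tray(p),s['opening'])
E
```

```text
[[ 9.103e-01  4.139e-01 -4.000e-04]
 [ 4.139e-01 -9.103e-01  9.000e-04]
 [ 0.000e+00 -1.000e-03 -1.000e+00]] [ 0.4039 -0.3734  0.0787] [-0.39643592 -0.54173139  0.23036294] 0.09112628276257755$[0]: bad value
```

```bash
python3 -m handwheel '[{"rx":0,"ry":0,"rz":0.0855,"tx":0.04,"ty":-0.037,"tz":0,"hand":0.001},{"rx":0,"ry":0,"rz":0.171,"tx":0.08,"ty":-0.074,"tz":0,"hand":0.001},{"rx":0,"ry":0,"rz":0.171,"tx":0.122,"ty":-0.113,"tz":0,"hand":0.001},{"rx":0,"ry":0,"rz":0.171,"tx":0.165,"ty":-0.152,"tz":0.01,"hand":0.001},{"rx":0,"ry":0,"rz":0.171,"tx":0.207,"ty":-0.191,"tz":0.02,"hand":0.001},{"rx":0,"ry":0,"rz":0.171,"tx":0.249,"ty":-0.23,"tz":0.03,"hand":0.001},{"rx":0,"ry":0,"rz":0.171,"tx":0.291,"ty":-0.269,"tz":0.04,"hand":0.001},{"rx":0,"ry":0,"rz":0.171,"tx":0.333,"ty":-0.308,"tz":0.05,"hand":0.001}]'
python3 - <<'E'
from h import *
s=manip.state(); M=s['tool_rot']; p=s['ee_pos']
print(M.round(4),(M.T@(world((-.062,-.105,.152))-p)).round(4),tray(p),s['opening'])
E
```

```text
time: 1.1
ee_pos: [0.4658, -0.2172, 0.1806]
tool_rot: [[0.968, 0.253, 0.0], [0.253, -0.968, -0.0], [0.0, 0.0, -1.0]]
force: [0.9, -0.2, -0.0]
opening: 0.0142
grasp_force: 0.0
[[ 9.675e-01  2.528e-01  1.000e-04]
 [ 2.528e-01 -9.675e-01 -0.000e+00]
 [ 1.000e-04  1.000e-04 -1.000e+00]] [ 0.0578 -0.0753  0.0286] [-0.11985483 -0.18025744  0.18063722] 0.01420278723159332
```

```bash
python3 -m handwheel '[{"rx":0,"ry":0,"rz":0,"tx":0.03,"ty":-0.038,"tz":0,"hand":0.001},{"rx":0,"ry":0,"rz":0,"tx":0.057,"ty":-0.075,"tz":0.01,"hand":0.001},{"rx":0,"ry":0,"rz":0,"tx":0.057,"ty":-0.075,"tz":0.03,"hand":0.001},{"rx":0,"ry":0,"rz":0,"tx":0.057,"ty":-0.075,"tz":0.05,"hand":0.001},{"rx":0,"ry":0,"rz":0,"tx":0.057,"ty":-0.075,"tz":0.061,"hand":0.001},{"rx":0,"ry":0,"rz":0,"tx":0.060,"ty":-0.075,"tz":0.061,"hand":0.001},{"rx":0,"ry":0,"rz":0,"tx":0.064,"ty":-0.075,"tz":0.061,"hand":0.001},{"rx":0,"ry":0,"rz":0,"tx":0.066,"ty":-0.075,"tz":0.061,"hand":0.001}]'
python3 - <<'E'
from h import *
s=manip.state(); print(tray(s['ee_pos']),R.T@s['force'][:2],s['force'][2])
cv2.imwrite('pics/w1.png',manip.grab_frame('wrist'))
a=manip.grab_frame('scene')[145:255,170:330]; b=manip.grab_frame('side')[140:270,235:355]
cv2.imwrite('pics/c1.png',np.hstack([cv2.resize(a,(400,275),interpolation=cv2.INTER_CUBIC),cv2.resize(b,(254,275),interpolation=cv2.INTER_CUBIC)]))
E
```

```text
time: 2.1
ee_pos: [0.511, -0.1299, 0.1206]
tool_rot: [[0.967, 0.253, 0.001], [0.253, -0.967, -0.0], [0.001, 0.001, -1.0]]
force: [0.7, 0.6, -0.7]
opening: 0.0012
grasp_force: 0.0
[-0.05395441 -0.107248    0.12063619] [0.87215936 0.43705181] -0.6897791774152773
```

View pics/c1.png

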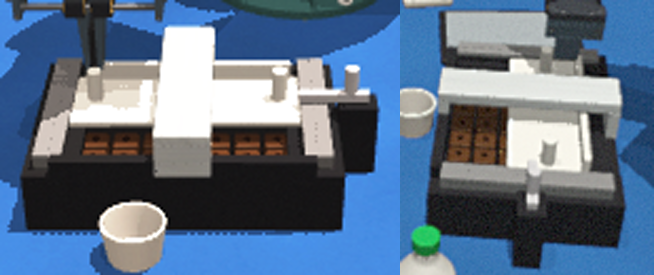

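The tool stands just behind the right knob (about (95,70) in the crop), clear of the rib and guide. Now a gentle feel-push.

```bash
cat > r.py <<'E'
from h import *
s=manip.state(); print('tray',tray(s['ee_pos']).round(4),'F',(R.T@s['force'][:2]).round(1),s['force'][2].round(1))
E
python3 -m handwheel '[{"rx":0,"ry":0,"rz":0,"tx":0.001,"ty":0,"tz":0.001,"hand":0.001},{"rx":0,"ry":0,"rz":0,"tx":0.002,"ty":0,"tz":0.001,"hand":0.001},{"rx":0,"ry":0,"rz":0,"tx":0.003,"ty":0,"tz":0.001,"hand":0.001},{"rx":0,"ry":0,"rz":0,"tx":0.004,"ty":0,"tz":0.001,"hand":0.001},{"rx":0,"ry":0,"rz":0,"tx":0.005,"ty":0,"tz":0.001,"hand":0.001},{"rx":0,"ry":0,"rz":0,"tx":0.006,"ty":0,"tz":0.001,"hand":0.001},{"rx":0,"ry":0,"rz":0,"tx":0.007,"ty":0,"tz":0.001,"hand":0.001},{"rx":0,"ry":0,"rz":0,"tx":0.007,"ty":0,"tz":0.001,"hand":0.001}]'|grep -E 'time|force'; python3 r.py
```

```text
time: 3.25
force: [-1.8, -1.2, -0.9]
grasp_force: 0.7
tray [-0.0475 -0.1069  0.1189] F [-2.  -0.7] -0.9
```

```bash
python3 -m handwheel '[{"rx":0,"ry":0,"rz":0,"tx":0.0005,"ty":0,"tz":0,"hand":0.001},{"rx":0,"ry":0,"rz":0,"tx":0.001,"ty":0,"tz":0,"hand":0.001},{"rx":0,"ry":0,"rz":0,"tx":0.0015,"ty":0,"tz":0,"hand":0.001},{"rx":0,"ry":0,"rz":0,"tx":0.002,"ty":0,"tz":0,"hand":0.001},{"rx":0,"ry":0,"rz":0,"tx":0.0025,"ty":0,"tz":0,"hand":0.001},{"rx":0,"ry":0,"rz":0,"tx":0.003,"ty":0,"tz":0,"hand":0.001},{"rx":0,"ry":0,"rz":0,"tx":0.003,"ty":0,"tz":0,"hand":0.001},{"rx":0,"ry":0,"rz":0,"tx":0.003,"ty":0,"tz":0,"hand":0.001}]'|grep -E 'time|force'; python3 r.py
```

```text
time: 4.25
force: [-1.8, 0.3, -0.5]
grasp_force: 0.7
tray [-0.0446 -0.1069  0.1189] F [-1.7  0.8] -0.5
```

```bash
python3 -m handwheel '[{"rx":0,"ry":0,"rz":0,"tx":0.0005,"ty":0,"tz":0,"hand":0.001},{"rx":0,"ry":0,"rz":0,"tx":0.001,"ty":0,"tz":0,"hand":0.001},{"rx":0,"ry":0,"rz":0,"tx":0.0015,"ty":0,"tz":0,"hand":0.001},{"rx":0,"ry":0,"rz":0,"tx":0.002,"ty":0,"tz":0,"hand":0.001},{"rx":0,"ry":0,"rz":0,"tx":0.0025,"ty":0,"tz":0,"hand":0.001},{"rx":0,"ry":0,"rz":0,"tx":0.003,"ty":0,"tz":0,"hand":0.001},{"rx":0,"ry":0,"rz":0,"tx":0.003,"ty":0,"tz":0,"hand":0.001},{"rx":0,"ry":0,"rz":0,"tx":0.003,"ty":0,"tz":0,"hand":0.001}]'|grep -E 'time'; python3 r.py
```

```text
time: 5.25
tray [-0.0416 -0.1069  0.1189] F [-1.6  0. ] -0.6
```

```bash
python3 -m handwheel '[{"rx":0,"ry":0,"rz":0,"tx":0.0005,"ty":0,"tz":0,"hand":0.001},{"rx":0,"ry":0,"rz":0,"tx":0.001,"ty":0,"tz":0,"hand":0.001},{"rx":0,"ry":0,"rz":0,"tx":0.0015,"ty":0,"tz":0,"hand":0.001},{"rx":0,"ry":0,"rz":0,"tx":0.002,"ty":0,"tz":0,"hand":0.001},{"rx":0,"ry":0,"rz":0,"tx":0.0025,"ty":0,"tz":0,"hand":0.001},{"rx":0,"ry":0,"rz":0,"tx":0.003,"ty":0,"tz":0,"hand":0.001},{"rx":0,"ry":0,"rz":0,"tx":0.003,"ty":0,"tz":0,"hand":0.001},{"rx":0,"ry":0,"rz":0,"tx":0.003,"ty":0,"tz":0,"hand":0.001}]'|grep -E 'time'; python3 r.py
```

```text
time: 6.25
tray [-0.0386 -0.1069  0.119 ] F [-1.9 -0.7] 0.6
```

```bash
python3 -m handwheel '[{"rx":0,"ry":0,"rz":0,"tx":-0.015,"ty":0,"tz":-0.015,"hand":0.001},{"rx":0,"ry":0,"rz":0,"tx":-0.022,"ty":-0.04,"tz":-0.036,"hand":0.001},{"rx":0,"ry":0,"rz":0,"tx":-0.022,"ty":-0.1,"tz":-0.036,"hand":0.001},{"rx":0,"ry":0,"rz":0,"tx":-0.022,"ty":-0.16,"tz":-0.036,"hand":0.001},{"rx":0,"ry":0,"rz":0,"tx":-0.022,"ty":-0.212,"tz":-0.036,"hand":0.001},{"rx":0,"ry":0,"rz":0,"tx":-0.022,"ty":-0.212,"tz":-0.015,"hand":0.001},{"rx":0,"ry":0,"rz":0,"tx":-0.022,"ty":-0.212,"tz":0,"hand":0.001},{"rx":0,"ry":0,"rz":0,"tx":-0.017,"ty":-0.212,"tz":0,"hand":0.001}]'|grep -E 'time'; python3 r.py
python3 - <<'E'
from h import *
a=cv2.imread('pics/scene0.png'); b=manip.grab_frame('scene'); cv2.imwrite('pics/s2.png',b)
g=lambda i:cv2.cvtColor(i,6)
for n,(u,v) in dict(R=(208,176),L=(282,176),fix=(310,180)).items():
    t=g(a)[v-8:v+8,u-7:u+8]; w=g(b)[v-14:v+18,u-13:u+14]; m=cv2.matchTemplate(w,t,cv2.TM_CCOEFF_NORMED); _,s,_,l=cv2.minMaxLoc(m); print(n,s,np.array(l)-6)
c=cv2.resize(b[145:255,170:330],None,fx=5,fy=5,interpolation=2); cv2.imwrite('pics/c2.png',c)
E
```

```text
time: 7.25
tray [-0.0562  0.1048  0.118 ] F [-0.6  0.3] 0.2
R 0.8388733863830566 [-1  3]
L 0.6325302124023438 [0 1]
fix 0.999833881855011 [0 0]
```

View pics/c2.png

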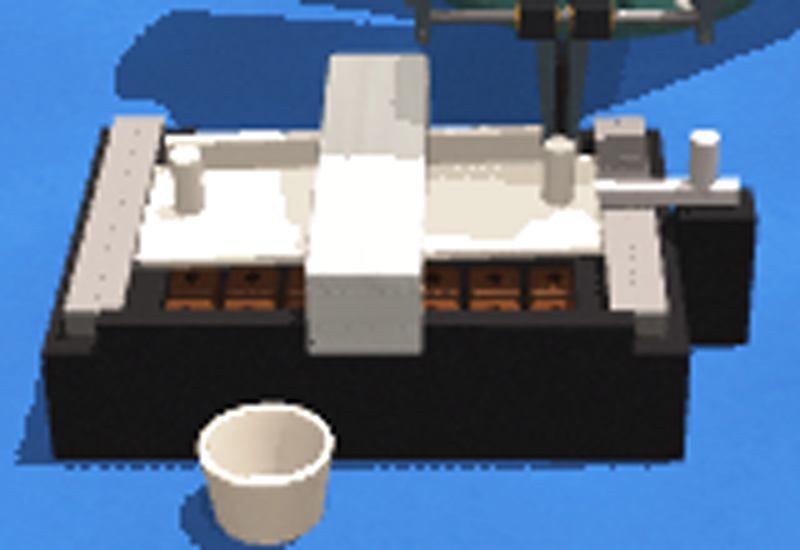

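The right end is now about 10 mm ahead, the left barely moved, and the tool is just behind the left knob. Next I push the left end.

```bash
python3 -m handwheel '[{"rx":0,"ry":0,"rz":0,"tx":0.003,"ty":0,"tz":0,"hand":0.001},{"rx":0,"ry":0,"rz":0,"tx":0.005,"ty":0,"tz":0,"hand":0.001},{"rx":0,"ry":0,"rz":0,"tx":0.007,"ty":0,"tz":0,"hand":0.001},{"rx":0,"ry":0,"rz":0,"tx":0.009,"ty":0,"tz":0,"hand":0.001},{"rx":0,"ry":0,"rz":0,"tx":0.011,"ty":0,"tz":0,"hand":0.001},{"rx":0,"ry":0,"rz":0,"tx":0.013,"ty":0,"tz":0,"hand":0.001},{"rx":0,"ry":0,"rz":0,"tx":0.015,"ty":0,"tz":0,"hand":0.001},{"rx":0,"ry":0,"rz":0,"tx":0.017,"ty":0,"tz":0,"hand":0.001}]'|grep -E 'time'; python3 r.py
```

```text
time: 8.3
tray [-0.0385  0.1051  0.1189] F [-2.5  0.3] 2.3
```

```bash
python3 -m handwheel '[{"rx":0,"ry":0,"rz":0,"tx":0.001,"ty":0,"tz":0,"hand":0.001},{"rx":0,"ry":0,"rz":0,"tx":0.002,"ty":0,"tz":0,"hand":0.001},{"rx":0,"ry":0,"rz":0,"tx":0.003,"ty":0,"tz":0,"hand":0.001},{"rx":0,"ry":0,"rz":0,"tx":0.004,"ty":0,"tz":0,"hand":0.001},{"rx":0,"ry":0,"rz":0,"tx":0.005,"ty":0,"tz":0,"hand":0.001},{"rx":0,"ry":0,"rz":0,"tx":0.006,"ty":0,"tz":0,"hand":0.001},{"rx":0,"ry":0,"rz":0,"tx":0.006,"ty":0,"tz":0,"hand":0.001},{"rx":0,"ry":0,"rz":0,"tx":0.006,"ty":0,"tz":0,"hand":0.001}]'|grep -E 'time'; python3 r.py
```

```text
time: 9.3
tray [-0.0325  0.1051  0.119 ] F [-1.7  0.6] 1.0
```

```bash
python3 -m handwheel '[{"rx":0,"ry":0,"rz":0,"tx":-0.012,"ty":0,"tz":-0.015,"hand":0.001},{"rx":0,"ry":0,"rz":0,"tx":-0.013,"ty":0.04,"tz":-0.036,"hand":0.001},{"rx":0,"ry":0,"rz":0,"tx":-0.013,"ty":0.1,"tz":-0.036,"hand":0.001},{"rx":0,"ry":0,"rz":0,"tx":-0.013,"ty":0.16,"tz":-0.036,"hand":0.001},{"rx":0,"ry":0,"rz":0,"tx":-0.013,"ty":0.21,"tz":-0.036,"hand":0.001},{"rx":0,"ry":0,"rz":0,"tx":-0.013,"ty":0.21,"tz":-0.015,"hand":0.001},{"rx":0,"ry":0,"rz":0,"tx":-0.013,"ty":0.21,"tz":0,"hand":0.001},{"rx":0,"ry":0,"rz":0,"tx":-0.01,"ty":0.21,"tz":0,"hand":0.001}]'|grep -E 'time'; python3 r.py
```

```text
time: 10.3
tray [-0.0432 -0.1041  0.1179] F [-0.1 -0.3] -0.7
```

```bash
python3 -m handwheel '[{"rx":0,"ry":0,"rz":0,"tx":0.003,"ty":0,"tz":0,"hand":0.001},{"rx":0,"ry":0,"rz":0,"tx":0.005,"ty":0,"tz":0,"hand":0.001},{"rx":0,"ry":0,"rz":0,"tx":0.007,"ty":0,"tz":0,"hand":0.001},{"rx":0,"ry":0,"rz":0,"tx":0.009,"ty":0,"tz":0,"hand":0.001},{"rx":0,"ry":0,"rz":0,"tx":0.011,"ty":0,"tz":0,"hand":0.001},{"rx":0,"ry":0,"rz":0,"tx":0.012,"ty":0,"tz":0,"hand":0.001},{"rx":0,"ry":0,"rz":0,"tx":0.013,"ty":0,"tz":0,"hand":0.001},{"rx":0,"ry":0,"rz":0,"tx":0.014,"ty":0,"tz":0,"hand":0.001}]'|grep -E 'time'; python3 r.py
```

```text
time: 11.3
tray [-0.0286 -0.1049  0.1189] F [-3.3 -0.1] 1.2
```

```bash
python3 -m handwheel '[{"rx":0,"ry":0,"rz":0,"tx":0.0005,"ty":0,"tz":0,"hand":0.001},{"rx":0,"ry":0,"rz":0,"tx":0.001,"ty":0,"tz":0,"hand":0.001},{"rx":0,"ry":0,"rz":0,"tx":0.0015,"ty":0,"tz":0,"hand":0.001},{"rx":0,"ry":0,"rz":0,"tx":0.002,"ty":0,"tz":0,"hand":0.001},{"rx":0,"ry":0,"rz":0,"tx":0.0025,"ty":0,"tz":0,"hand":0.001},{"rx":0,"ry":0,"rz":0,"tx":0.003,"ty":0,"tz":0,"hand":0.001},{"rx":0,"ry":0,"rz":0,"tx":0.0035,"ty":0,"tz":0,"hand":0.001},{"rx":0,"ry":0,"rz":0,"tx":0.004,"ty":0,"tz":0,"hand":0.001}]'|grep -E 'time'; python3 r.py
```

```text
time: 12.3
tray [-0.0246 -0.1049  0.1189] F [-3.4  0.1] 3.0
```

```bash
python3 -m handwheel '[{"rx":0,"ry":0,"rz":0,"tx":-0.012,"ty":0,"tz":-0.015,"hand":0.001},{"rx":0,"ry":0,"rz":0,"tx":-0.016,"ty":-0.04,"tz":-0.036,"hand":0.001},{"rx":0,"ry":0,"rz":0,"tx":-0.016,"ty":-0.1,"tz":-0.036,"hand":0.001},{"rx":0,"ry":0,"rz":0,"tx":-0.016,"ty":-0.16,"tz":-0.036,"hand":0.001},{"rx":0,"ry":0,"rz":0,"tx":-0.016,"ty":-0.21,"tz":-0.036,"hand":0.001},{"rx":0,"ry":0,"rz":0,"tx":-0.016,"ty":-0.21,"tz":-0.015,"hand":0.001},{"rx":0,"ry":0,"rz":0,"tx":-0.016,"ty":-0.21,"tz":0,"hand":0.001},{"rx":0,"ry":0,"rz":0,"tx":-0.013,"ty":-0.21,"tz":0,"hand":0.001}]'|grep -E 'time'; python3 r.py
```

```text
time: 13.3
tray [-0.0382  0.1048  0.118 ] F [0.3 0.2] -0.5
```

```bash
python3 -m handwheel '[{"rx":0,"ry":0,"rz":0,"tx":0.003,"ty":0,"tz":0,"hand":0.001},{"rx":0,"ry":0,"rz":0,"tx":0.005,"ty":0,"tz":0,"hand":0.001},{"rx":0,"ry":0,"rz":0,"tx":0.007,"ty":0,"tz":0,"hand":0.001},{"rx":0,"ry":0,"rz":0,"tx":0.009,"ty":0,"tz":0,"hand":0.001},{"rx":0,"ry":0,"rz":0,"tx":0.011,"ty":0,"tz":0,"hand":0.001},{"rx":0,"ry":0,"rz":0,"tx":0.013,"ty":0,"tz":0,"hand":0.001},{"rx":0,"ry":0,"rz":0,"tx":0.015,"ty":0,"tz":0,"hand":0.001},{"rx":0,"ry":0,"rz":0,"tx":0.016,"ty":0,"tz":0,"hand":0.001}]'|grep -E 'time'; python3 r.py
```

```text
time: 14.3
tray [-0.0215  0.1051  0.1189] F [-3.7  0.4] 2.7
```

```bash
python3 -m handwheel '[{"rx":0,"ry":0,"rz":0,"tx":0.0005,"ty":0,"tz":0,"hand":0.001},{"rx":0,"ry":0,"rz":0,"tx":0.001,"ty":0,"tz":0,"hand":0.001},{"rx":0,"ry":0,"rz":0,"tx":0.0015,"ty":0,"tz":0,"hand":0.001},{"rx":0,"ry":0,"rz":0,"tx":0.002,"ty":0,"tz":0,"hand":0.001},{"rx":0,"ry":0,"rz":0,"tx":0.0025,"ty":0,"tz":0,"hand":0.001},{"rx":0,"ry":0,"rz":0,"tx":0.003,"ty":0,"tz":0,"hand":0.001},{"rx":0,"ry":0,"rz":0,"tx":0.0035,"ty":0,"tz":0,"hand":0.001},{"rx":0,"ry":0,"rz":0,"tx":0.004,"ty":0,"tz":0,"hand":0.001}]'|grep -E 'time'; python3 r.py
```

```text
time: 15.3
tray [-0.0176  0.1051  0.1189] F [-3.1  0.2] 1.7
```

```bash
python3 -m handwheel '[{"rx":0,"ry":0,"rz":0,"tx":-0.012,"ty":0,"tz":-0.015,"hand":0.001},{"rx":0,"ry":0,"rz":0,"tx":-0.014,"ty":0.04,"tz":-0.036,"hand":0.001},{"rx":0,"ry":0,"rz":0,"tx":-0.014,"ty":0.1,"tz":-0.036,"hand":0.001},{"rx":0,"ry":0,"rz":0,"tx":-0.014,"ty":0.16,"tz":-0.036,"hand":0.001},{"rx":0,"ry":0,"rz":0,"tx":-0.014,"ty":0.21,"tz":-0.036,"hand":0.001},{"rx":0,"ry":0,"rz":0,"tx":-0.014,"ty":0.21,"tz":-0.015,"hand":0.001},{"rx":0,"ry":0,"rz":0,"tx":-0.014,"ty":0.21,"tz":0,"hand":0.001},{"rx":0,"ry":0,"rz":0,"tx":-0.011,"ty":0.21,"tz":0,"hand":0.001}]'|grep -E 'time'; python3 r.py
```

```text
time: 16.3
tray [-0.0291 -0.1042  0.1179] F [1.  0.5] -0.1
```

```bash
python3 -m handwheel '[{"rx":0,"ry":0,"rz":0,"tx":0.003,"ty":0,"tz":0,"hand":0.001},{"rx":0,"ry":0,"rz":0,"tx":0.005,"ty":0,"tz":0,"hand":0.001},{"rx":0,"ry":0,"rz":0,"tx":0.007,"ty":0,"tz":0,"hand":0.001},{"rx":0,"ry":0,"rz":0,"tx":0.009,"ty":0,"tz":0,"hand":0.001},{"rx":0,"ry":0,"rz":0,"tx":0.011,"ty":0,"tz":0,"hand":0.001},{"rx":0,"ry":0,"rz":0,"tx":0.013,"ty":0,"tz":0,"hand":0.001},{"rx":0,"ry":0,"rz":0,"tx":0.014,"ty":0,"tz":0,"hand":0.001},{"rx":0,"ry":0,"rz":0,"tx":0.015,"ty":0,"tz":0,"hand":0.001}]'|grep -E 'time'; python3 r.py
```

```text
time: 17.3
tray [-0.0136 -0.1049  0.1189] F [-3.1 -0.4] 3.2
```

```bash
python3 -m handwheel '[{"rx":0,"ry":0,"rz":0,"tx":0.0005,"ty":0,"tz":0,"hand":0.001},{"rx":0,"ry":0,"rz":0,"tx":0.001,"ty":0,"tz":0,"hand":0.001},{"rx":0,"ry":0,"rz":0,"tx":0.0015,"ty":0,"tz":0,"hand":0.001},{"rx":0,"ry":0,"rz":0,"tx":0.002,"ty":0,"tz":0,"hand":0.001},{"rx":0,"ry":0,"rz":0,"tx":0.0025,"ty":0,"tz":0,"hand":0.001},{"rx":0,"ry":0,"rz":0,"tx":0.003,"ty":0,"tz":0,"hand":0.001},{"rx":0,"ry":0,"rz":0,"tx":0.0035,"ty":0,"tz":0,"hand":0.001},{"rx":0,"ry":0,"rz":0,"tx":0.004,"ty":0,"tz":0,"hand":0.001}]'|grep -E 'time'; python3 r.py
```

```text
time: 18.3
tray [-0.0096 -0.1049  0.1189] F [-3.3 -0.9] 2.7
```

```bash
python3 -m handwheel '[{"rx":0,"ry":0,"rz":0,"tx":-0.012,"ty":0,"tz":-0.015,"hand":0.001},{"rx":0,"ry":0,"rz":0,"tx":-0.016,"ty":-0.04,"tz":-0.036,"hand":0.001},{"rx":0,"ry":0,"rz":0,"tx":-0.016,"ty":-0.1,"tz":-0.036,"hand":0.001},{"rx":0,"ry":0,"rz":0,"tx":-0.016,"ty":-0.16,"tz":-0.036,"hand":0.001},{"rx":0,"ry":0,"rz":0,"tx":-0.016,"ty":-0.21,"tz":-0.036,"hand":0.001},{"rx":0,"ry":0,"rz":0,"tx":-0.016,"ty":-0.21,"tz":-0.015,"hand":0.001},{"rx":0,"ry":0,"rz":0,"tx":-0.016,"ty":-0.21,"tz":0,"hand":0.001},{"rx":0,"ry":0,"rz":0,"tx":-0.013,"ty":-0.21,"tz":0,"hand":0.001}]'|grep -E 'time'; python3 r.py
```

```text
time: 19.3
tray [-0.0231  0.1048  0.1179] F [-0.4  0.5] -0.9
```

```bash
python3 -m handwheel '[{"rx":0,"ry":0,"rz":0,"tx":0.003,"ty":0,"tz":0,"hand":0.001},{"rx":0,"ry":0,"rz":0,"tx":0.005,"ty":0,"tz":0,"hand":0.001},{"rx":0,"ry":0,"rz":0,"tx":0.007,"ty":0,"tz":0,"hand":0.001},{"rx":0,"ry":0,"rz":0,"tx":0.009,"ty":0,"tz":0,"hand":0.001},{"rx":0,"ry":0,"rz":0,"tx":0.011,"ty":0,"tz":0,"hand":0.001},{"rx":0,"ry":0,"rz":0,"tx":0.013,"ty":0,"tz":0,"hand":0.001},{"rx":0,"ry":0,"rz":0,"tx":0.015,"ty":0,"tz":0,"hand":0.001},{"rx":0,"ry":0,"rz":0,"tx":0.016,"ty":0,"tz":0,"hand":0.001}]'|grep -E 'time'; python3 r.py
```

```text
time: 20.3
tray [-0.0065  0.1051  0.1189] F [-3.5  0.9] 2.1
```

```bash
python3 -m handwheel '[{"rx":0,"ry":0,"rz":0,"tx":0.0005,"ty":0,"tz":0,"hand":0.001},{"rx":0,"ry":0,"rz":0,"tx":0.001,"ty":0,"tz":0,"hand":0.001},{"rx":0,"ry":0,"rz":0,"tx":0.0015,"ty":0,"tz":0,"hand":0.001},{"rx":0,"ry":0,"rz":0,"tx":0.002,"ty":0,"tz":0,"hand":0.001},{"rx":0,"ry":0,"rz":0,"tx":0.0025,"ty":0,"tz":0,"hand":0.001},{"rx":0,"ry":0,"rz":0,"tx":0.003,"ty":0,"tz":0,"hand":0.001},{"rx":0,"ry":0,"rz":0,"tx":0.0035,"ty":0,"tz":0,"hand":0.001},{"rx":0,"ry":0,"rz":0,"tx":0.004,"ty":0,"tz":0,"hand":0.001}]'|grep -E 'time'; python3 r.py
```

```text
time: 21.3
tray [-0.0026  0.1051  0.1189] F [-2.6 -0.4] 1.7
```

```bash
python3 -m handwheel '[{"rx":0,"ry":0,"rz":0,"tx":-0.012,"ty":0,"tz":-0.015,"hand":0.001},{"rx":0,"ry":0,"rz":0,"tx":-0.014,"ty":0.04,"tz":-0.036,"hand":0.001},{"rx":0,"ry":0,"rz":0,"tx":-0.014,"ty":0.1,"tz":-0.036,"hand":0.001},{"rx":0,"ry":0,"rz":0,"tx":-0.014,"ty":0.16,"tz":-0.036,"hand":0.001},{"rx":0,"ry":0,"rz":0,"tx":-0.014,"ty":0.21,"tz":-0.036,"hand":0.001},{"rx":0,"ry":0,"rz":0,"tx":-0.014,"ty":0.21,"tz":-0.015,"hand":0.001},{"rx":0,"ry":0,"rz":0,"tx":-0.014,"ty":0.21,"tz":0,"hand":0.001},{"rx":0,"ry":0,"rz":0,"tx":-0.011,"ty":0.21,"tz":0,"hand":0.001}]'|grep -E 'time'; python3 r.py
```

```text
time: 22.3
tray [-0.0141 -0.1042  0.1179] F [-0.7 -0.1] 0.6
```

```bash
python3 -m handwheel '[{"rx":0,"ry":0,"rz":0,"tx":0.003,"ty":0,"tz":0,"hand":0.001},{"rx":0,"ry":0,"rz":0,"tx":0.005,"ty":0,"tz":0,"hand":0.001},{"rx":0,"ry":0,"rz":0,"tx":0.007,"ty":0,"tz":0,"hand":0.001},{"rx":0,"ry":0,"rz":0,"tx":0.009,"ty":0,"tz":0,"hand":0.001},{"rx":0,"ry":0,"rz":0,"tx":0.011,"ty":0,"tz":0,"hand":0.001},{"rx":0,"ry":0,"rz":0,"tx":0.013,"ty":0,"tz":0,"hand":0.001},{"rx":0,"ry":0,"rz":0,"tx":0.014,"ty":0,"tz":0,"hand":0.001},{"rx":0,"ry":0,"rz":0,"tx":0.015,"ty":0,"tz":0,"hand":0.001}]'|grep -E 'time'; python3 r.py
```

```text
time: 23.3
tray [ 0.0014 -0.1049  0.1189] F [-5.   0.5] 3.2
```

```bash
python3 -m handwheel '[{"rx":0,"ry":0,"rz":0,"tx":0.0005,"ty":0,"tz":0,"hand":0.001},{"rx":0,"ry":0,"rz":0,"tx":0.001,"ty":0,"tz":0,"hand":0.001},{"rx":0,"ry":0,"rz":0,"tx":0.0015,"ty":0,"tz":0,"hand":0.001},{"rx":0,"ry":0,"rz":0,"tx":0.002,"ty":0,"tz":0,"hand":0.001},{"rx":0,"ry":0,"rz":0,"tx":0.002,"ty":0,"tz":0,"hand":0.001},{"rx":0,"ry":0,"rz":0,"tx":0.002,"ty":0,"tz":0,"hand":0.001},{"rx":0,"ry":0,"rz":0,"tx":0.002,"ty":0,"tz":0,"hand":0.001},{"rx":0,"ry":0,"rz":0,"tx":0.002,"ty":0,"tz":0,"hand":0.001}]'|grep -E 'time'; python3 r.py
```

```text
time: 24.3
tray [ 0.0034 -0.1049  0.1189] F [-3.2  0.1] 2.1
```

```bash
python3 -m handwheel '[{"rx":0,"ry":0,"rz":0,"tx":-0.012,"ty":0,"tz":-0.015,"hand":0.001},{"rx":0,"ry":0,"rz":0,"tx":-0.014,"ty":-0.04,"tz":-0.036,"hand":0.001},{"rx":0,"ry":0,"rz":0,"tx":-0.014,"ty":-0.1,"tz":-0.036,"hand":0.001},{"rx":0,"ry":0,"rz":0,"tx":-0.014,"ty":-0.16,"tz":-0.036,"hand":0.001},{"rx":0,"ry":0,"rz":0,"tx":-0.014,"ty":-0.21,"tz":-0.036,"hand":0.001},{"rx":0,"ry":0,"rz":0,"tx":-0.014,"ty":-0.21,"tz":-0.015,"hand":0.001},{"rx":0,"ry":0,"rz":0,"tx":-0.014,"ty":-0.21,"tz":0,"hand":0.001},{"rx":0,"ry":0,"rz":0,"tx":-0.011,"ty":-0.21,"tz":0,"hand":0.001}]'|grep -E 'time'; python3 r.py
```

```text
time: 25.3
tray [-0.0082  0.1048  0.1179] F [-0.2  0.2] -0.1
```

```bash
python3 -m handwheel '[{"rx":0,"ry":0,"rz":0,"tx":0.003,"ty":0,"tz":0,"hand":0.001},{"rx":0,"ry":0,"rz":0,"tx":0.005,"ty":0,"tz":0,"hand":0.001},{"rx":0,"ry":0,"rz":0,"tx":0.007,"ty":0,"tz":0,"hand":0.001},{"rx":0,"ry":0,"rz":0,"tx":0.009,"ty":0,"tz":0,"hand":0.001},{"rx":0,"ry":0,"rz":0,"tx":0.011,"ty":0,"tz":0,"hand":0.001},{"rx":0,"ry":0,"rz":0,"tx":0.0125,"ty":0,"tz":0,"hand":0.001},{"rx":0,"ry":0,"rz":0,"tx":0.014,"ty":0,"tz":0,"hand":0.001},{"rx":0,"ry":0,"rz":0,"tx":0.015,"ty":0,"tz":0,"hand":0.001}]'|grep -E 'time'; python3 r.py
```

```text
time: 26.3
tray [0.0074 0.1051 0.1189] F [-4.4  0.6] 3.0
```

```bash
python3 -m handwheel '[{"rx":0,"ry":0,"rz":0,"tx":-0.012,"ty":0,"tz":-0.015,"hand":0.001},{"rx":0,"ry":0,"rz":0,"tx":-0.012,"ty":0.04,"tz":-0.036,"hand":0.001},{"rx":0,"ry":0,"rz":0,"tx":-0.012,"ty":0.1,"tz":-0.036,"hand":0.001},{"rx":0,"ry":0,"rz":0,"tx":-0.012,"ty":0.16,"tz":-0.036,"hand":0.001},{"rx":0,"ry":0,"rz":0,"tx":-0.012,"ty":0.21,"tz":-0.036,"hand":0.001},{"rx":0,"ry":0,"rz":0,"tx":-0.012,"ty":0.21,"tz":-0.015,"hand":0.001},{"rx":0,"ry":0,"rz":0,"tx":-0.012,"ty":0.21,"tz":0,"hand":0.001},{"rx":0,"ry":0,"rz":0,"tx":-0.009,"ty":0.21,"tz":0,"hand":0.001}]'|grep -E 'time'; python3 r.py
```

```text
time: 27.3
tray [-0.0021 -0.1042  0.1178] F [0.3 0.4] 0.9
```

```bash
python3 -m handwheel '[{"rx":0,"ry":0,"rz":0,"tx":0.003,"ty":0,"tz":0,"hand":0.001},{"rx":0,"ry":0,"rz":0,"tx":0.005,"ty":0,"tz":0,"hand":0.001},{"rx":0,"ry":0,"rz":0,"tx":0.007,"ty":0,"tz":0,"hand":0.001},{"rx":0,"ry":0,"rz":0,"tx":0.009,"ty":0,"tz":0,"hand":0.001},{"rx":0,"ry":0,"rz":0,"tx":0.011,"ty":0,"tz":0,"hand":0.001},{"rx":0,"ry":0,"rz":0,"tx":0.0125,"ty":0,"tz":0,"hand":0.001},{"rx":0,"ry":0,"rz":0,"tx":0.0135,"ty":0,"tz":0,"hand":0.001},{"rx":0,"ry":0,"rz":0,"tx":0.0145,"ty":0,"tz":0,"hand":0.001}]'|grep -E 'time'; python3 r.py
```

```text
time: 28.3
tray [ 0.0128 -0.1049  0.1189] F [-4.7  0.9] 4.0
```

```bash
python3 -m handwheel '[{"rx":0,"ry":0,"rz":0,"tx":-0.012,"ty":0,"tz":-0.015,"hand":0.001},{"rx":0,"ry":0,"rz":0,"tx":-0.013,"ty":-0.04,"tz":-0.036,"hand":0.001},{"rx":0,"ry":0,"rz":0,"tx":-0.013,"ty":-0.1,"tz":-0.036,"hand":0.001},{"rx":0,"ry":0,"rz":0,"tx":-0.013,"ty":-0.16,"tz":-0.036,"hand":0.001},{"rx":0,"ry":0,"rz":0,"tx":-0.013,"ty":-0.21,"tz":-0.036,"hand":0.001},{"rx":0,"ry":0,"rz":0,"tx":-0.013,"ty":-0.21,"tz":-0.015,"hand":0.001},{"rx":0,"ry":0,"rz":0,"tx":-0.013,"ty":-0.21,"tz":0,"hand":0.001},{"rx":0,"ry":0,"rz":0,"tx":-0.01,"ty":-0.21,"tz":0,"hand":0.001}]'|grep -E 'time'; python3 r.py
```

```text
time: 29.3
tray [0.0024 0.1048 0.1179] F [-0.2 -0.3] 0.4
```

```bash
python3 -m handwheel '[{"rx":0,"ry":0,"rz":0,"tx":0.003,"ty":0,"tz":0,"hand":0.001},{"rx":0,"ry":0,"rz":0,"tx":0.005,"ty":0,"tz":0,"hand":0.001},{"rx":0,"ry":0,"rz":0,"tx":0.007,"ty":0,"tz":0,"hand":0.001},{"rx":0,"ry":0,"rz":0,"tx":0.009,"ty":0,"tz":0,"hand":0.001},{"rx":0,"ry":0,"rz":0,"tx":0.011,"ty":0,"tz":0,"hand":0.001},{"rx":0,"ry":0,"rz":0,"tx":0.0125,"ty":0,"tz":0,"hand":0.001},{"rx":0,"ry":0,"rz":0,"tx":0.0135,"ty":0,"tz":0,"hand":0.001},{"rx":0,"ry":0,"rz":0,"tx":0.0145,"ty":0,"tz":0,"hand":0.001}]'|grep -E 'time'; python3 r.py
```

```text
time: 30.3
tray [0.0174 0.1051 0.1189] F [-5.4 -0.3] 4.4
```

```bash
python3 -m handwheel '[{"rx":0,"ry":0,"rz":0,"tx":-0.012,"ty":0,"tz":-0.015,"hand":0.001},{"rx":0,"ry":0,"rz":0,"tx":-0.012,"ty":0.04,"tz":-0.036,"hand":0.001},{"rx":0,"ry":0,"rz":0,"tx":-0.012,"ty":0.1,"tz":-0.036,"hand":0.001},{"rx":0,"ry":0,"rz":0,"tx":-0.012,"ty":0.16,"tz":-0.036,"hand":0.001},{"rx":0,"ry":0,"rz":0,"tx":-0.012,"ty":0.21,"tz":-0.036,"hand":0.001},{"rx":0,"ry":0,"rz":0,"tx":-0.012,"ty":0.21,"tz":-0.015,"hand":0.001},{"rx":0,"ry":0,"rz":0,"tx":-0.012,"ty":0.21,"tz":0,"hand":0.001},{"rx":0,"ry":0,"rz":0,"tx":-0.009,"ty":0.21,"tz":0,"hand":0.001}]'|grep -E 'time'; python3 r.py
```

```text
time: 31.3
tray [ 0.0079 -0.1042  0.1178] F [-0.4 -0.1] 0.8
```

```bash
python3 -m handwheel '[{"rx":0,"ry":0,"rz":0,"tx":0.003,"ty":0,"tz":0,"hand":0.001},{"rx":0,"ry":0,"rz":0,"tx":0.005,"ty":0,"tz":0,"hand":0.001},{"rx":0,"ry":0,"rz":0,"tx":0.007,"ty":0,"tz":0,"hand":0.001},{"rx":0,"ry":0,"rz":0,"tx":0.009,"ty":0,"tz":0,"hand":0.001},{"rx":0,"ry":0,"rz":0,"tx":0.0105,"ty":0,"tz":0,"hand":0.001},{"rx":0,"ry":0,"rz":0,"tx":0.012,"ty":0,"tz":0,"hand":0.001},{"rx":0,"ry":0,"rz":0,"tx":0.013,"ty":0,"tz":0,"hand":0.001},{"rx":0,"ry":0,"rz":0,"tx":0.0135,"ty":0,"tz":0,"hand":0.001}]'|grep -E 'time'; python3 r.py
python3 - <<'E'
from h import *
b=manip.grab_frame('scene'); cv2.imwrite('pics/c3.png',cv2.resize(b[145:255,170:330],None,fx=5,fy=5,interpolation=2))
E
```

```text
time: 32.3
tray [ 0.0219 -0.1049  0.1189] F [-5.3 -0.3] 3.3
```

View pics/c3.png

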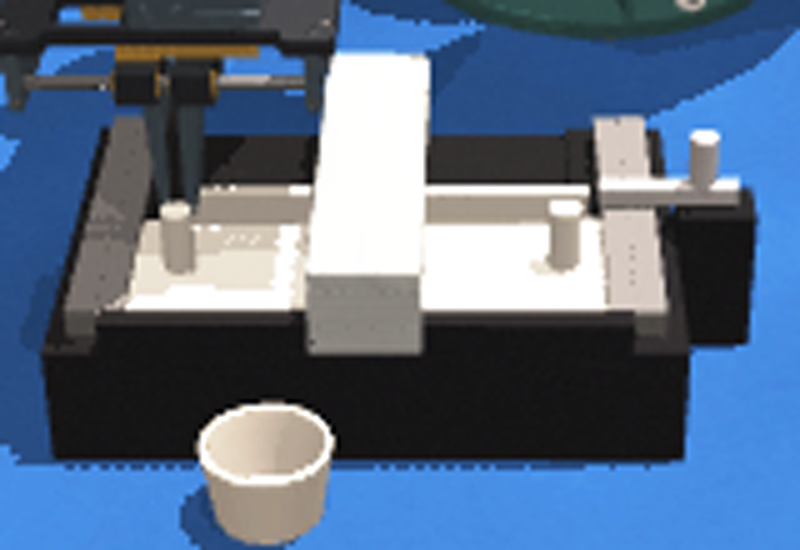

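Right knob top at (176,209), left (566,207) in the crop, with the front edge close to the stop wall. I'll turn those into tray x.

Run:
```python
from h import *
from scipy.optimize import fsolve
for u,v in ((176,209),(566,207)):
    uv=(u/5+170-.4,v/5+145-.4)
    print(fsolve(lambda t:proj('scene',world((t[0],t[1],.115)))[0]-uv,(.05,0)).round(4))
```

```text
[ 0.0457 -0.1046]
[0.043  0.1055]
```

```bash
python3 -m handwheel '[{"rx":0,"ry":0,"rz":0,"tx":-0.012,"ty":0,"tz":-0.015,"hand":0.001},{"rx":0,"ry":0,"rz":0,"tx":-0.012,"ty":-0.04,"tz":-0.036,"hand":0.001},{"rx":0,"ry":0,"rz":0,"tx":-0.012,"ty":-0.1,"tz":-0.036,"hand":0.001},{"rx":0,"ry":0,"rz":0,"tx":-0.012,"ty":-0.16,"tz":-0.036,"hand":0.001},{"rx":0,"ry":0,"rz":0,"tx":-0.012,"ty":-0.21,"tz":-0.036,"hand":0.001},{"rx":0,"ry":0,"rz":0,"tx":-0.012,"ty":-0.21,"tz":-0.015,"hand":0.001},{"rx":0,"ry":0,"rz":0,"tx":-0.012,"ty":-0.21,"tz":0,"hand":0.001},{"rx":0,"ry":0,"rz":0,"tx":-0.009,"ty":-0.21,"tz":0,"hand":0.001}]'|grep -E 'time'; python3 r.py
```

```text
time: 33.35
tray [0.0124 0.1048 0.1179] F [-0.4  0.4] -1.1
```

```bash
python3 -m handwheel '[{"rx":0,"ry":0,"rz":0,"tx":0.003,"ty":0,"tz":0,"hand":0.001},{"rx":0,"ry":0,"rz":0,"tx":0.005,"ty":0,"tz":0,"hand":0.001},{"rx":0,"ry":0,"rz":0,"tx":0.007,"ty":0,"tz":0,"hand":0.001},{"rx":0,"ry":0,"rz":0,"tx":0.0085,"ty":0,"tz":0,"hand":0.001},{"rx":0,"ry":0,"rz":0,"tx":0.01,"ty":0,"tz":0,"hand":0.001},{"rx":0,"ry":0,"rz":0,"tx":0.011,"ty":0,"tz":0,"hand":0.001},{"rx":0,"ry":0,"rz":0,"tx":0.012,"ty":0,"tz":0,"hand":0.001},{"rx":0,"ry":0,"rz":0,"tx":0.0125,"ty":0,"tz":0,"hand":0.001}]'|grep -E 'time'; python3 r.py
```

```text
time: 34.35
tray [0.0254 0.1051 0.1189] F [-5.4  0.2] 3.9
```

```bash
python3 -m handwheel '[{"rx":0,"ry":0,"rz":0,"tx":-0.012,"ty":0,"tz":-0.015,"hand":0.001},{"rx":0,"ry":0,"rz":0,"tx":-0.012,"ty":0.04,"tz":-0.036,"hand":0.001},{"rx":0,"ry":0,"rz":0,"tx":-0.012,"ty":0.1,"tz":-0.036,"hand":0.001},{"rx":0,"ry":0,"rz":0,"tx":-0.012,"ty":0.16,"tz":-0.036,"hand":0.001},{"rx":0,"ry":0,"rz":0,"tx":-0.012,"ty":0.21,"tz":-0.036,"hand":0.001},{"rx":0,"ry":0,"rz":0,"tx":-0.012,"ty":0.21,"tz":-0.015,"hand":0.001},{"rx":0,"ry":0,"rz":0,"tx":-0.012,"ty":0.21,"tz":0,"hand":0.001},{"rx":0,"ry":0,"rz":0,"tx":-0.008,"ty":0.21,"tz":0,"hand":0.001}]'|grep -E 'time'; python3 r.py
```

```text
time: 35.35
tray [ 0.0169 -0.1041  0.1178] F [ 0.8 -0.6] 1.0
```

```bash
python3 -m handwheel '[{"rx":0,"ry":0,"rz":0,"tx":0.003,"ty":0,"tz":0,"hand":0.001},{"rx":0,"ry":0,"rz":0,"tx":0.005,"ty":0,"tz":0,"hand":0.001},{"rx":0,"ry":0,"rz":0,"tx":0.0065,"ty":0,"tz":0,"hand":0.001},{"rx":0,"ry":0,"rz":0,"tx":0.0078,"ty":0,"tz":0,"hand":0.001},{"rx":0,"ry":0,"rz":0,"tx":0.009,"ty":0,"tz":0,"hand":0.001},{"rx":0,"ry":0,"rz":0,"tx":0.01,"ty":0,"tz":0,"hand":0.001},{"rx":0,"ry":0,"rz":0,"tx":0.0105,"ty":0,"tz":0,"hand":0.001},{"rx":0,"ry":0,"rz":0,"tx":0.0105,"ty":0,"tz":0,"hand":0.001}]'|grep -E 'time'; python3 r.py
```

```text
time: 36.35
tray [ 0.0277 -0.1049  0.1189] F [-5.8 -0.4] 4.8
```

```bash
python3 -m handwheel '[{"rx":0,"ry":0,"rz":0,"tx":0.0001,"ty":0,"tz":0,"hand":0.001},{"rx":0,"ry":0,"rz":0,"tx":0.0002,"ty":0,"tz":0,"hand":0.001},{"rx":0,"ry":0,"rz":0,"tx":0.0003,"ty":0,"tz":0,"hand":0.001},{"rx":0,"ry":0,"rz":0,"tx":0.0004,"ty":0,"tz":0,"hand":0.001},{"rx":0,"ry":0,"rz":0,"tx":0.0005,"ty":0,"tz":0,"hand":0.001},{"rx":0,"ry":0,"rz":0,"tx":0.0006,"ty":0,"tz":0,"hand":0.001},{"rx":0,"ry":0,"rz":0,"tx":0.0007,"ty":0,"tz":0,"hand":0.001},{"rx":0,"ry":0,"rz":0,"tx":0.0008,"ty":0,"tz":0,"hand":0.001}]'|grep -E 'time'; python3 r.py
```

```text
time: 37.35
tray [ 0.0279 -0.1049  0.1188] F [-11.1   0.3] 7.3
```

```bash
python3 -m handwheel '[{"rx":0,"ry":0,"rz":0,"tx":-0.012,"ty":0,"tz":-0.012,"hand":0.001},{"rx":0,"ry":0,"rz":0,"tx":-0.013,"ty":-0.04,"tz":-0.036,"hand":0.001},{"rx":0,"ry":0,"rz":0,"tx":-0.013,"ty":-0.1,"tz":-0.036,"hand":0.001},{"rx":0,"ry":0,"rz":0,"tx":-0.013,"ty":-0.16,"tz":-0.036,"hand":0.001},{"rx":0,"ry":0,"rz":0,"tx":-0.013,"ty":-0.21,"tz":-0.036,"hand":0.001},{"rx":0,"ry":0,"rz":0,"tx":-0.013,"ty":-0.21,"tz":-0.015,"hand":0.001},{"rx":0,"ry":0,"rz":0,"tx":-0.013,"ty":-0.21,"tz":0,"hand":0.001},{"rx":0,"ry":0,"rz":0,"tx":-0.01,"ty":-0.21,"tz":0,"hand":0.001}]'|grep -E 'time'; python3 r.py
```

```text
time: 38.35
tray [0.018  0.1047 0.1182] F [-1.1  1. ] 0.6
```

```bash
python3 -m handwheel '[{"rx":0,"ry":0,"rz":0,"tx":0.003,"ty":0,"tz":0,"hand":0.001},{"rx":0,"ry":0,"rz":0,"tx":0.005,"ty":0,"tz":0,"hand":0.001},{"rx":0,"ry":0,"rz":0,"tx":0.0065,"ty":0,"tz":0,"hand":0.001},{"rx":0,"ry":0,"rz":0,"tx":0.007,"ty":0,"tz":0,"hand":0.001},{"rx":0,"ry":0,"rz":0,"tx":0.0075,"ty":0,"tz":0,"hand":0.001},{"rx":0,"ry":0,"rz":0,"tx":0.008,"ty":0,"tz":0,"hand":0.001},{"rx":0,"ry":0,"rz":0,"tx":0.0085,"ty":0,"tz":0,"hand":0.001},{"rx":0,"ry":0,"rz":0,"tx":0.0085,"ty":0,"tz":0,"hand":0.001}]'|grep -E 'time'; python3 r.py
```

```text
time: 39.35
tray [0.027  0.1052 0.1189] F [-3.6  0.5] 1.9
```

```bash
python3 -m handwheel '[{"rx":0,"ry":0,"rz":0,"tx":0.0002,"ty":0,"tz":0,"hand":0.001},{"rx":0,"ry":0,"rz":0,"tx":0.0004,"ty":0,"tz":0,"hand":0.001},{"rx":0,"ry":0,"rz":0,"tx":0.0006,"ty":0,"tz":0,"hand":0.001},{"rx":0,"ry":0,"rz":0,"tx":0.0008,"ty":0,"tz":0,"hand":0.001},{"rx":0,"ry":0,"rz":0,"tx":0.001,"ty":0,"tz":0,"hand":0.001},{"rx":0,"ry":0,"rz":0,"tx":0.001,"ty":0,"tz":0,"hand":0.001},{"rx":0,"ry":0,"rz":0,"tx":0.001,"ty":0,"tz":0,"hand":0.001},{"rx":0,"ry":0,"rz":0,"tx":0.001,"ty":0,"tz":0,"hand":0.001}]'|grep -E 'time'; python3 r.py
```

```text
time: 40.35
tray [0.0275 0.1052 0.1188] F [-7.7  0.5] 5.1
```

```bash
python3 -m handwheel '[{"rx":0,"ry":0,"rz":0,"tx":-0.01,"ty":0,"tz":-0.01,"hand":0.001},{"rx":0,"ry":0,"rz":0,"tx":-0.034,"ty":-0.03,"tz":-0.05,"hand":0.001},{"rx":0,"ry":0,"rz":0,"tx":-0.034,"ty":-0.08,"tz":-0.06,"hand":0.001},{"rx":0,"ry":0,"rz":0,"tx":-0.034,"ty":-0.124,"tz":-0.06,"hand":0.001},{"rx":0,"ry":0,"rz":0,"tx":-0.034,"ty":-0.124,"tz":-0.06,"hand":0.001},{"rx":0,"ry":0,"rz":0,"tx":-0.034,"ty":-0.124,"tz":-0.06,"hand":0.001},{"rx":0,"ry":0,"rz":0,"tx":-0.034,"ty":-0.124,"tz":-0.06,"hand":0.001},{"rx":0,"ry":0,"rz":0,"tx":-0.034,"ty":-0.124,"tz":-0.06,"hand":0.001}]'|grep -E 'time'; python3 r.py
python3 - <<'E'
from h import *
from scipy.optimize import fsolve
print('bottle',fsolve(lambda t:proj('scene',world((t[0],t[1],0)))[0]-(363,231),(0,.3)).round(3))
b=manip.grab_frame('scene'); cv2.imwrite('pics/c4.png',cv2.resize(b[145:255,170:330],None,fx=5,fy=5,interpolation=2))
E
```

```text
time: 41.35
tray [-0.0058  0.2284  0.1789] F [-0.1 -0.5] -0.2
bottle [0.091 0.327]
```

View pics/c4.png

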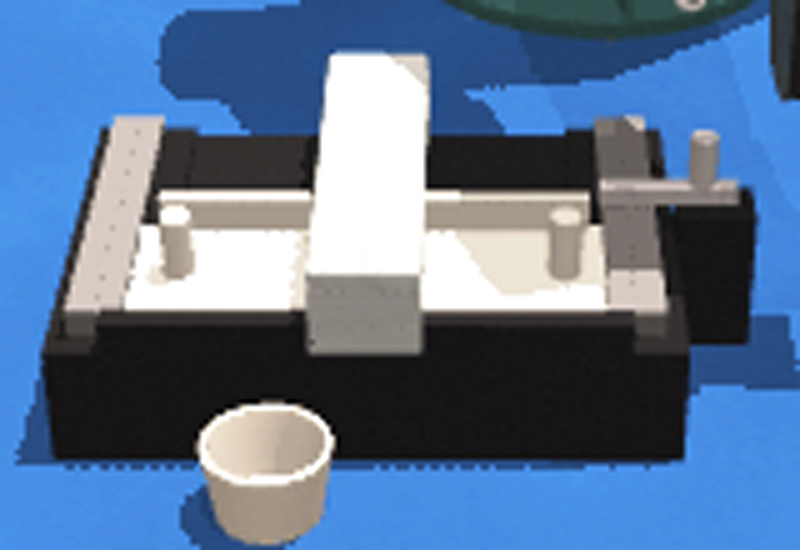

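Run:
```python
from h import *
for x in (.047,.050,.054):
  for y in (-.105,.105):
    print(x,y,((proj('scene',world((x,y,.115)))[0]-[169.6,144.6])*5).round(1))
b=cv2.imread('pics/c4.png'); 
cv2.imwrite('pics/c5.png',np.hstack([cv2.resize(b[185:295,130:230],(400,440)),cv2.resize(b[185:295,516:616],(400,440))]))
```

```text
0.047 -0.105 [175.  210.3]
0.047 0.105 [565.3 210.9]
0.05 -0.105 [174.4 213.2]
0.05 0.105 [565.5 213.8]
0.054 -0.105 [173.6 217.1]
0.054 0.105 [565.8 217.7]
```

View pics/c5.png

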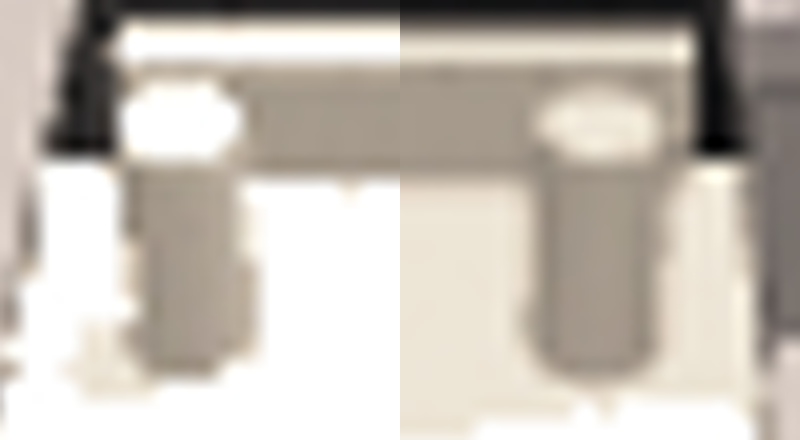

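Measured knob x is about 52 mm at both ends, and both ends stopped with steep force at the same tool x, so the cover is home and flush. The bolt comes next.

```bash
python3 -m handwheel '[{"rx":0,"ry":0,"rz":0,"tx":0,"ty":0,"tz":0.03,"hand":0.001},{"rx":0,"ry":0,"rz":0,"tx":0,"ty":0,"tz":0.058,"hand":0.001},{"rx":0,"ry":0,"rz":0,"tx":0,"ty":0.007,"tz":0.058,"hand":0.001},{"rx":0,"ry":0,"rz":0,"tx":0,"ty":0.012,"tz":0.058,"hand":0.001},{"rx":0,"ry":0,"rz":0,"tx":0,"ty":0.017,"tz":0.058,"hand":0.001},{"rx":0,"ry":0,"rz":0,"tx":0,"ty":0.022,"tz":0.058,"hand":0.001},{"rx":0,"ry":0,"rz":0,"tx":0,"ty":0.027,"tz":0.058,"hand":0.001},{"rx":0,"ry":0,"rz":0,"tx":0,"ty":0.031,"tz":0.058,"hand":0.001}]'|grep -E 'time|opening'; python3 r.py
```

```text
time: 42.4
opening: 0.0012
tray [-0.0056  0.1979  0.1212] F [0.2 3.3] 2.3
```

Bolt is moving at about 3 N as expected. Continuing.

```bash
python3 -m handwheel '[{"rx":0,"ry":0,"rz":0,"tx":0,"ty":0.003,"tz":0,"hand":0.001},{"rx":0,"ry":0,"rz":0,"tx":0,"ty":0.006,"tz":0,"hand":0.001},{"rx":0,"ry":0,"rz":0,"tx":0,"ty":0.009,"tz":0,"hand":0.001},{"rx":0,"ry":0,"rz":0,"tx":0,"ty":0.012,"tz":0,"hand":0.001},{"rx":0,"ry":0,"rz":0,"tx":0,"ty":0.015,"tz":0,"hand":0.001},{"rx":0,"ry":0,"rz":0,"tx":0,"ty":0.017,"tz":0,"hand":0.001},{"rx":0,"ry":0,"rz":0,"tx":0,"ty":0.018,"tz":0,"hand":0.001},{"rx":0,"ry":0,"rz":0,"tx":0,"ty":0.019,"tz":0,"hand":0.001}]'|grep -E 'time|opening'; python3 r.py
```

```text
time: 43.4
opening: 0.0008
tray [-0.0059  0.1791  0.1209] F [1.2 1.8] 3.4
```

```bash
python3 -m handwheel '[{"rx":0,"ry":0,"rz":0,"tx":0,"ty":0.0005,"tz":0,"hand":0.001},{"rx":0,"ry":0,"rz":0,"tx":0,"ty":0.001,"tz":0,"hand":0.001},{"rx":0,"ry":0,"rz":0,"tx":0,"ty":0.0015,"tz":0,"hand":0.001},{"rx":0,"ry":0,"rz":0,"tx":0,"ty":0.002,"tz":0,"hand":0.001},{"rx":0,"ry":0,"rz":0,"tx":0,"ty":0.0025,"tz":0,"hand":0.001},{"rx":0,"ry":0,"rz":0,"tx":0,"ty":0.003,"tz":0,"hand":0.001},{"rx":0,"ry":0,"rz":0,"tx":0,"ty":0.0035,"tz":0,"hand":0.001},{"rx":0,"ry":0,"rz":0,"tx":0,"ty":0.004,"tz":0,"hand":0.001}]'|grep -E 'time|opening'; python3 r.py
```

```text
time: 44.4
opening: 0.0008
tray [-0.0059  0.1751  0.1209] F [1.3 4. ] 1.3
```

```bash
python3 -m handwheel '[{"rx":0,"ry":0,"rz":0,"tx":0,"ty":0.0005,"tz":0,"hand":0.001},{"rx":0,"ry":0,"rz":0,"tx":0,"ty":0.001,"tz":0,"hand":0.001},{"rx":0,"ry":0,"rz":0,"tx":0,"ty":0.0015,"tz":0,"hand":0.001},{"rx":0,"ry":0,"rz":0,"tx":0,"ty":0.002,"tz":0,"hand":0.001},{"rx":0,"ry":0,"rz":0,"tx":0,"ty":0.0025,"tz":0,"hand":0.001},{"rx":0,"ry":0,"rz":0,"tx":0,"ty":0.0025,"tz":0,"hand":0.001},{"rx":0,"ry":0,"rz":0,"tx":0,"ty":0.0025,"tz":0,"hand":0.001},{"rx":0,"ry":0,"rz":0,"tx":0,"ty":0.0025,"tz":0,"hand":0.001}]'|grep -E 'time|opening'; python3 r.py
```

```text
time: 45.4
opening: 0.0008
tray [-0.0058  0.1728  0.121 ] F [1.5 5.4] 1.4
```

```bash
python3 -m handwheel '[{"rx":0,"ry":0,"rz":0,"tx":0,"ty":0.0005,"tz":0,"hand":0.001},{"rx":0,"ry":0,"rz":0,"tx":0,"ty":0.001,"tz":0,"hand":0.001},{"rx":0,"ry":0,"rz":0,"tx":0,"ty":0.0015,"tz":0,"hand":0.001},{"rx":0,"ry":0,"rz":0,"tx":0,"ty":0.0015,"tz":0,"hand":0.001},{"rx":0,"ry":0,"rz":0,"tx":0,"ty":0.0015,"tz":0,"hand":0.001},{"rx":0,"ry":0,"rz":0,"tx":0,"ty":0.0015,"tz":0,"hand":0.001},{"rx":0,"ry":0,"rz":0,"tx":0,"ty":0.0015,"tz":0,"hand":0.001},{"rx":0,"ry":0,"rz":0,"tx":0,"ty":0.0015,"tz":0,"hand":0.001}]'|grep -E 'time|opening'; python3 r.py
```

```text
time: 46.4
opening: 0.0008
tray [-0.0058  0.1722  0.1211] F [ 0.6 17.3] 3.0
```

The force rose to 17 N with no motion, so the bolt is at its end stop. I back off, lift clear and check.

```bash
python3 -m handwheel '[{"rx":0,"ry":0,"rz":0,"tx":0,"ty":-0.01,"tz":0,"hand":0.001},{"rx":0,"ry":0,"rz":0,"tx":0,"ty":-0.03,"tz":-0.02,"hand":0.001},{"rx":0,"ry":0,"rz":0,"tx":0,"ty":-0.035,"tz":-0.07,"hand":0.001},{"rx":0,"ry":0,"rz":0,"tx":0,"ty":-0.04,"tz":-0.12,"hand":0.001},{"rx":0,"ry":0,"rz":0,"tx":0,"ty":-0.04,"tz":-0.14,"hand":0.001},{"rx":0,"ry":0,"rz":0,"tx":0,"ty":-0.04,"tz":-0.14,"hand":0.001},{"rx":0,"ry":0,"rz":0,"tx":0,"ty":-0.04,"tz":-0.14,"hand":0.001},{"rx":0,"ry":0,"rz":0,"tx":0,"ty":-0.04,"tz":-0.14,"hand":0.001}]'|grep -E 'time'; python3 r.py
python3 - <<'E'
from h import *
b=manip.grab_frame('scene'); cv2.imwrite('pics/c6.png',cv2.resize(b[145:255,170:330],None,fx=5,fy=5,interpolation=2))
E
```

```text
time: 47.4
tray [-0.0065  0.211   0.2596] F [-0.2 -0.7] 0.7
```

View pics/c6.png

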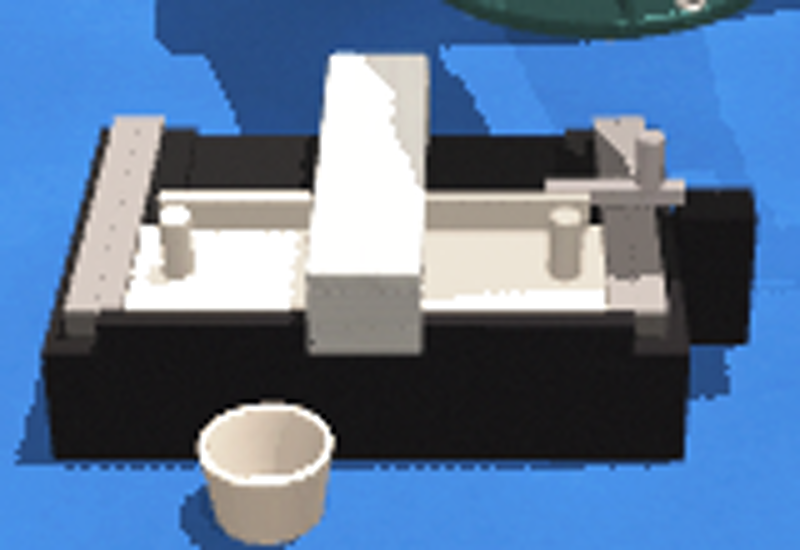

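The bolt knob moved from (705,137) to (650,137), about 30 mm. The rod tip at (548,186) is behind the rib, the cover knobs are unchanged at (175,215) and (566,216), the cup is in place, and the robot is clear.

```bash
python3 -c "
from station import manip
print(manip.job_done())"
```

```text
the job is handed in; nothing more can be done
None
```

The cover is home with both ends flush against the far stop (knobs measured at about 52 mm by camera, 50 mm needed), the bolt is pushed in to its end stop, no bystander was touched, and the job is handed in at about 47 s; no verdict came back.

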